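Put the clay scraper and the beating paddle back in the cut-out tool tray

ROBOT

A 6-joint arm with a two-finger parallel gripper is mounted at the origin on the work surface. World frame = base frame: x ahead of the robot, y to its left, z up, the work surface at z = 0. Lengths are in m, angles in degrees, forces in N, time in s.
With the tool pointing down it reaches from about 0.425 to 0.925 m from the base axis. Payload 12.5 kg.
Tool frame: the origin (TCP) lies on the mounting face of the last link; the fingertips stand 173 mm ahead of it and the grasp point (between the pads) lies 155 mm ahead of it (bot.nose_length is the distance from the TCP to the fingertips, in m); z points along the fingers, y is the line along which they close (so a half turn about z gives the same grasp; the last joint's range is limited). The gripper opens to 85 mm and grips with 20 to 120 N. Pads are 22 mm wide; open, the fingers measure 114 mm over their backs; the gripper's body (76 mm by 85 mm) begins 54 mm behind the grasp point. The pads swing forward as they close: fully open they stand 13 mm farther back than shut.
Start: joints at [-69.248, 28.126, 89.318, -0, 62.55, -6.05], TCP at [0.282, -0.558, 0.405] pointing down, gripper open.
Joint ranges: [-177.58, 177.58], [-47.91, 125.51], [2.72, 160], [-65.01, 245.01], [3.68, 167.84], [-153.87, 153.87]. Speed limits (degrees/s): [127.2, 127.2, 159.86, 180, 180, 180].

INTERFACE

Orientations are given as [roll, pitch, yaw] about the fixed x, y, z axes, in that order (R = Rz(yaw) Ry(pitch) Rx(roll)).
In Python, from plant import bot, optics, nets gives the robot as it stands. The module is installed in compiled form; this text tells all that it offers.
- The arm moves only by the tool move_arm, never from a script. Its argument "increments" is a list that holds one entry, the list of rows, each a list of 5 numbers: the closure, from 0 (fully open) to 1 (shut), then the shift along the world's x, y, z in m, then the turn about the world's z in rad. In form: [[[fingers, tx, ty, tz, twist], ...]]. A call has 1 to 5 rows; each row shifts and turns the commanded pose from where the row before left it; what a row does not reach is not made up. A row lasts 1/12 s, in which the tool goes at most 41.7 mm and 7.16 degrees, less where a joint would pass 70% of its speed; a pose out of reach is approached as far as the arm can. A call is refused whole if a number of a shift passes 0.0417 or a number of a turn 0.125, either way. A call with a gripper value outside its range is refused whole. The fingers move at their own pace and stop on an object; the grip force is fixed at half the most. Time passes only in rows, so rows that do not move let the fingers close. It gives the time, the measured TCP pose, the force, the opening and the grip force at its end, in the units of the state.
- bot.state(): the state, without advancing time (a new reading comes with each control period).
- optics.get_image(name): name is "scene" or "top" or "wrist"; returns the picture (400x640x3 uint8, blue, green, red); there is no depth.
- optics.get_calibration(name): a dict with "fx", "fy", "cx", "cy" (pixels), "eye" and "rotation" of the camera in the world. Camera axes: x right, y down, z forward; pixel columns grow to the right and rows downward; lengths in m; the calibration is good to about 2 mm. A picture is of the moment at which its call begins: read the wrist's pose just before it. get_calibration takes no time and is no camera call; for the wrist camera it gives the pose at the moment of the call.
- bot.finish_job(): hands the job in; it is judged then, once.
Trained networks look in the newest picture that a camera, given by its name, has taken for a name from the list of things; names that differ only in an ending like _2 or _b are one class to them, and where a whole thing is asked for, a point or a joint stands for the part that bears it (a point fixed in the world has none). Each returns a list of dicts, best first, with "conf" (0 to 1); they miss things now and then, are a little off and sometimes report something else, mostly with a low value. They report only what shows in the picture. A call takes as long as a camera call. They do not tell look-alikes from the thing itself.
- nets.spot_in(camera, target): "position" ([x, y, z] in m, in the coordinates of the camera as it stood for that picture, good to about 4 mm: the middle of the surface that is visible of it).
- nets.masks_of(camera, target): "pixels" (400x640 bool, what is visible of it).
The state is a dict: "clock": time; "joint_positions": joint angles; "dq": joint speeds; "joint_efforts": joint torques, N m; "tcp_pos": TCP position; "orientation": TCP orientation; "wrist_force": force on the tool from outside, world axes, zero at the start; "torque": the same for the moment, N m; "grip_width": finger opening in m; "grip_force": force on a finger pad.
Only numpy, scipy, OpenCV 4.12 (cv2) and the standard library are available. Lean on these libraries where they do the work, as an engineer would, in place of code of your own. Each camera call takes 0.05 s, during which the arm holds its last target. There are 200 camera calls.

TASK

Tidy up after the clay class: lay the wide-bladed scraper and the wooden paddle in their own cut-outs of the plywood tool tray, each the way round that its cut-out is shaped, flat on the tray's floor and let go. The narrow scraper has no place in this tray: leave it where it lies.

Things in the scene. Friction and masses are not known exactly. Their poses are not given: they have to be found in the camera images.
- scraper_mid (a point): Wide scraper, T-shaped, 0.16 kg: wooden handle 26 wide, 28 high, x -70 to +25 mm; steel blade 100 wide, 4 thick at underside level, x +25 to +70. Point: grip here across the handle; centreline at the neck, 14 mm above the underside, near the centre of mass. x runs handle to blade, y across, z up. Lies flat on the table (z = 0), blade away from the robot, within 30 degrees.
- scraper_tip (a point): Middle of the scraper's blade edge, 70 mm from scraper_mid along its +x and at the same level; same axes.
- paddle_mid (a point): Paddle, all wood, 0.14 kg: handle 26 wide, 28 high, x -85 to +25 mm; flat blade 60 wide, 14 thick at underside level, x +25 to +95. Point: grip here across the handle; centreline at the neck, 14 mm above the underside, near the centre of mass. x runs handle to blade, y across, z up. Lies flat on the table (z = 0), blade towards the robot, within 30 degrees.
- paddle_tip (a point): Middle of the end edge of the paddle's blade, 95 mm from paddle_mid along its +x and at the same level; same axes.
- narrow_mid (a point): Bystander: the narrow scraper, with the same handle as the wide scraper but a steel blade only 45 mm wide. Same point and axes as scraper_mid. Leave it alone.
- tray: Fixed plywood tray, top 14 mm above the table; two cut-outs down to a dark floor at 4 mm, each its tool's outline plus 10 mm all round. A finger trough as deep, 60 mm wide, crosses the tray along y (at x = 0) through both necks, open at the edges, its floor tan: fingers fit beside a neck. Origin on the table; z up; spans x -119 to +109, y -111 to +111 mm.
- scraper_pocket (a point): Where scraper_mid belongs, in the T-shaped cut-out (120 mm wide at its blade end): tray (0, +37, 18) mm, 14 mm above the tray's floor. Axes those of the tray. The blade goes to the tray's +x: a seated scraper has its x axis along the tray's +x.
- scraper_pocket_tip (a point): Where scraper_tip belongs: tray (+70, +37, 18) mm; axes those of the tray.
- paddle_pocket (a point): Where paddle_mid belongs, in the longer cut-out (80 mm wide at its blade end): tray (0, -57, 18) mm, 14 mm above the tray's floor. Axes those of the tray. The blade goes to the tray's -x: a seated paddle has its x axis along the tray's -x.
- paddle_pocket_tip (a point): Where paddle_tip belongs: tray (-95, -57, 18) mm; axes those of the tray.
- scraper: The wide scraper itself: as scraper_mid, but the origin is on its underside, 14 mm below.
- paddle: The paddle itself: as paddle_mid, but the origin is on its underside, 14 mm below.
Not all that is in view belongs to the job. What is shaped like the paddle but turquoise is not meant.

How it is judged:
By the outcome, as a careful person would: the job done as asked, in the order asked, and still so for the second after the job is handed in, with the robot touching nothing.
It also fails if it takes over 56 s, if anything falls off the work surface, if the arm or the gripper's body presses on something with over 40 N, if the wrist force passes 120 N, or if a joint passes its speed limit or range.

## Working session

There is one attempt and no reset: what is moved stays moved. The work goes in short steps, Python scripts to look and compute and a tool call to move; the robot and the scene stay as the last step left them, time stands still between calls to the robot, and variables do not carry over. Pictures are saved under pics/ and viewed, at most 10 in all, crops included, and the job is handed in when it is done.

Besides the shell and the picture viewer there is one more tool, called as name(argument=value, ...) on one line, values as JSON. move_arm: Moves the arm, as the interface text tells. Its arguments: {"type":"object","properties":{"increments":{"type":"array"}},"required":["increments"]}

```bash
mkdir -p pics
cat > h.py <<'E'
import numpy as np, cv2
from plant import bot, optics, nets
def ray(cal,u,v,z):
    d=np.array([(u-cal["cx"])/cal["fx"],(v-cal["cy"])/cal["fy"],1.0]); R=np.array(cal["rotation"]); e=np.array(cal["eye"])
    w=R@d; return e+w*(z-e[2])/w[2]
def proj(cal,p):
    c=np.array(cal["rotation"]).T@(np.array(p)-cal["eye"]); return c[0]/c[2]*cal["fx"]+cal["cx"],c[1]/c[2]*cal["fy"]+cal["cy"]
E
python3 - <<'E'
from h import *
s=bot.state(); print(s)
for c in ["top","scene"]:
    cv2.imwrite(f"pics/{c}0.png",optics.get_image(c))
    cal=optics.get_calibration(c); print(c,cal)
    for t in ["scraper_mid","scraper_tip","paddle_mid","paddle_tip","narrow_mid","tray","scraper_pocket","scraper_pocket_tip","paddle_pocket","paddle_pocket_tip"]:
        if c=="top":
            for r in nets.spot_in(c,t):
                p=np.array(cal["rotation"])@r["position"]+cal["eye"]; print(t,round(r["conf"],2),p.round(3),np.round(proj(cal,p)))
E
```

```text
{'clock': 0.0, 'joint_positions': array([-6.92483774e+01,  2.81638541e+01,  8.93526585e+01, -8.34487953e-04,
        6.25488143e+01, -6.04812724e+00]), 'dq': array([ 0.01231052, -0.00252343, -0.02612153,  0.0169005 , -0.02569527,
        0.01416146]), 'joint_efforts': array([ 1.00100769e-03, -6.18446589e+01, -2.61599976e+01, -1.02134929e-04,
        4.03716811e-03,  3.48933486e-05]), 'tcp_pos': array([ 0.28182061, -0.55780083,  0.40411558]), 'orientation': array([-1.79934959e+02, -6.14712517e-03,  2.68001315e+01]), 'wrist_force': array([-0.23403071,  1.03869325, -0.26140261]), 'torque': array([ 0.00473916, -0.02421543,  0.02805007]), 'grip_force': 0.0, 'grip_width': 0.08511663763053624}
top {'fx': 476.52537479630985, 'fy': 476.52537479630985, 'cx': 307.74953508337603, 'cy': 199.67103081345724, 'eye': array([ 0.27122688, -0.04341099,  1.44598354]), 'rotation': array([-172.89449251,    0.39875969,  -88.62282501])}Traceback (most recent call last):
  File "<stdin>", line 9, in <module>
  File "h.py", line 7, in proj
    c=np.array(cal["rotation"]).T@(np.array(p)-cal["eye"]); return c[0]/c[2]*cal["fx"]+cal["cx"],c[1]/c[2]*cal["fy"]+cal["cy"]
                                                                   ~^^^
IndexError: invalid index to scalar variable.
```

Rotation is given as roll/pitch/yaw; convert it.

```bash
cat > h.py <<'E'
import numpy as np, cv2
from scipy.spatial.transform import Rotation
from plant import bot, optics, nets
def cal_of(n):
    c=optics.get_calibration(n); c["R"]=Rotation.from_euler("xyz",c["rotation"],degrees=True).as_matrix(); return c
def ray(cal,u,v,z):
    d=np.array([(u-cal["cx"])/cal["fx"],(v-cal["cy"])/cal["fy"],1.0]); e=cal["eye"]
    w=cal["R"]@d; return e+w*(z-e[2])/w[2]
def proj(cal,p):
    c=cal["R"].T@(np.array(p)-cal["eye"]); return c[0]/c[2]*cal["fx"]+cal["cx"],c[1]/c[2]*cal["fy"]+cal["cy"]
E
python3 - <<'E'
from h import *
c="top"; cal=cal_of(c)
im=optics.get_image(c); cv2.imwrite("pics/top1.png",im)
for t in ["scraper_mid","scraper_tip","paddle_mid","paddle_tip","narrow_mid","tray","scraper_pocket","paddle_pocket","scraper_pocket_tip","paddle_pocket_tip"]:
    for r in nets.spot_in(c,t):
        p=cal["R"]@r["position"]+cal["eye"]; print(t,round(r["conf"],2),p.round(3),np.round(proj(cal,p)))
E
```

```text
scraper_mid 0.79 [ 0.516 -0.064  0.005] [320. 179.]
scraper_mid 0.23 [0.526 0.283 0.006] [207. 173.]
scraper_tip 0.69 [0.525 0.283 0.008] [206. 173.]
scraper_tip 0.68 [ 0.517 -0.065  0.009] [320. 178.]
paddle_mid 0.96 [ 0.487 -0.381  0.009] [424. 190.]
paddle_tip 0.66 [ 0.487 -0.38   0.013] [424. 190.]
narrow_mid 0.57 [ 0.543 -0.221  0.027] [372. 170.]
tray 0.96 [0.528 0.281 0.006] [207. 172.]
scraper_pocket 0.82 [0.529 0.284 0.006] [207. 172.]
scraper_pocket 0.51 [ 0.489 -0.384  0.015] [425. 189.]
paddle_pocket 0.81 [0.526 0.283 0.005] [207. 173.]
scraper_pocket_tip 0.93 [0.527 0.284 0.003] [207. 173.]
paddle_pocket_tip 0.31 [ 0.486 -0.384  0.015] [425. 190.]
```

View pics/top1.png

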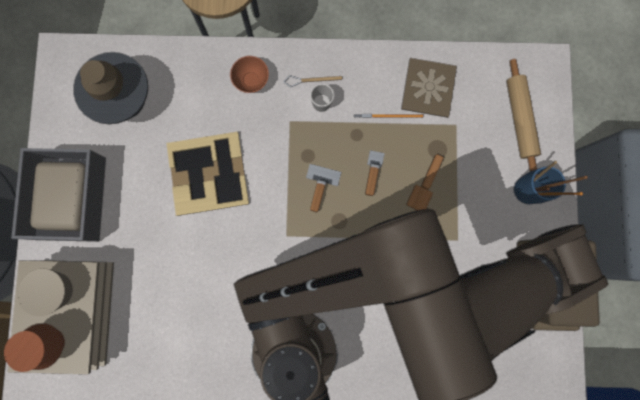

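Run:
```python
from h import *
im=cv2.imread("pics/top1.png"); cv2.imwrite("pics/crop1.png",cv2.resize(im[115:245,155:465],None,fx=2.55,fy=2.55,interpolation=cv2.INTER_CUBIC))
cal=cal_of("top"); optics.get_image("top")
for t,z in [("scraper_mid",.01),("paddle_mid",.018),("narrow_mid",.01),("tray",.014)]:
    for r in nets.masks_of("top",t)[:3]:
        m=r["pixels"]; v,u=np.nonzero(m)
        P=np.array([ray(cal,a,b,z)[:2] for a,b in zip(u,v)])
        rc=cv2.minAreaRect((P*1000).astype(np.float32)); mu=P.mean(0); w,V=np.linalg.eigh(np.cov(P.T))
        print(t,round(r["conf"],2),len(u),u.mean().round(),v.mean().round(),mu.round(3),np.round(rc[0]),np.round(rc[1]),round(rc[2],1),"axis",np.degrees(np.arctan2(V[1,1],V[0,1])).round(1),np.sqrt(w).round(3))
c=cal_of("wrist"); print(c, bot.state()["clock"])
```

```text
scraper_mid 0.57 719 321.0 183.0 [ 0.503 -0.068] [483. -65.] [ 96. 139.] 77.5 axis 164.8 [0.022 0.038]
paddle_mid 0.62 748 424.0 187.0 [ 0.495 -0.38 ] [ 510. -390.] [ 59. 183.] 63.8 axis 154.8 [0.013 0.05 ]
narrow_mid 0.73 494 373.0 171.0 [ 0.544 -0.226] [ 537. -222.] [ 46. 139.] 76.8 axis 170.3 [0.011 0.04 ]
tray 0.68 5421 207.0 173.0 [0.524 0.281] [525. 280.] [230. 226.] 10.8 axis -168.1 [0.064 0.066]
{'fx': 292.59589591943495, 'fy': 292.59589591943495, 'cx': 319.4659376964162, 'cy': 196.26813501817708, 'eye': array([ 0.34494435, -0.52626995,  0.37449612]), 'rotation': array([ 1.63808844e+02,  2.09811372e-02, -6.31497319e+01]), 'R': array([[ 4.51660442e-01, -8.56756621e-01, -2.48939625e-01],
       [-8.92189840e-01, -4.33837247e-01, -1.25628550e-01],
       [-3.66189917e-04,  2.78842851e-01, -9.60336676e-01]])} 0.9
```

View pics/crop1.png

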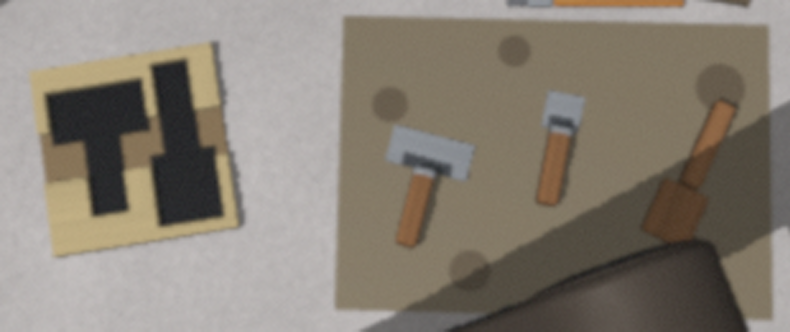

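Candidates in the top picture: the wide scraper at (318,190) with its ~100 mm blade, chosen. The narrow scraper at (373,172) stays put. The wooden paddle is at (427,185), blade towards the robot, and no turquoise one is visible. The tray is at (207,172), T cut-out on the left. I'll move above the wide scraper for a close look.

move_arm(increments=[[[0, 0.0136, 0.0328, -0.003, -0.0487], [0, 0.0136, 0.0328, -0.003, -0.0487], [0, 0.0136, 0.0328, -0.003, -0.0487], [0, 0.0136, 0.0328, -0.003, -0.0487], [0, 0.0136, 0.0328, -0.003, -0.0487]]])

```text
clock: 1.32
tcp_pos: [0.3501, -0.3923, 0.3897]
orientation: [180.0, -0.0, 12.7]
wrist_force: [0.4, -0.8, 0.3]
grip_width: 0.0853
grip_force: 0.0
```

move_arm(increments=[[[0, 0.0136, 0.0328, -0.003, -0.0487], [0, 0.0136, 0.0328, -0.003, -0.0487], [0, 0.0136, 0.0328, -0.003, -0.0487], [0, 0.0136, 0.0328, -0.003, -0.0487], [0, 0.0136, 0.0328, -0.003, -0.0487]]])

```text
clock: 1.73
tcp_pos: [0.4182, -0.2282, 0.3748]
orientation: [180.0, -0.0, -1.3]
wrist_force: [1.2, -1.2, 0.8]
grip_width: 0.0853
grip_force: 0.0
```

move_arm(increments=[[[0, 0.0136, 0.0328, -0.003, -0.0487], [0, 0.0136, 0.0328, -0.003, -0.0487], [0, 0.0136, 0.0328, -0.003, -0.0487], [0, 0.0136, 0.0328, -0.003, -0.0487], [0, 0.0136, 0.0328, -0.003, -0.0487]]])

```text
clock: 2.15
tcp_pos: [0.4862, -0.0641, 0.3598]
orientation: [180.0, -0.0, -15.2]
wrist_force: [0.8, -0.6, 0.4]
grip_width: 0.0854
grip_force: 0.0
```

move_arm(increments=[[[0, 0, 0, 0, 0], [0, 0, 0, 0, 0], [0, 0, 0, 0, 0]]])

```text
clock: 2.4
tcp_pos: [0.4858, -0.066, 0.3598]
orientation: [180.0, 0.0, -15.0]
wrist_force: [1.1, -0.5, -0.8]
grip_width: 0.0853
grip_force: 0.0
```

Run:
```python
from h import *
cal=cal_of("wrist"); im=optics.get_image("wrist"); cv2.imwrite("pics/w1.png",im)
for t in ["scraper_mid","scraper_tip"]:
    for r in nets.spot_in("wrist",t)[:2]:
        p=cal["R"]@r["position"]+cal["eye"]; print(t,round(r["conf"],2),p.round(3))
for r in nets.masks_of("wrist","scraper_mid")[:2]:
    m=r["pixels"]; print(r["conf"],m.sum()); np.save("m1.npy",m)
    v,u=np.nonzero(m); P=np.array([ray(cal,a,b,.004)[:2] for a,b in zip(u,v)])
    rc=cv2.minAreaRect((P*1000).astype(np.float32)); print(rc)
# predicted overlay
def outline(mid,yaw,pts):
    R=Rotation.from_euler("z",yaw,degrees=True).as_matrix(); return [proj(cal,R@np.array(p)+[mid[0],mid[1],0]) for p in pts]
H=[(-.07,-.013,.028),(.025,-.013,.028),(.025,.013,.028),(-.07,.013,.028)]
B=[(.025,-.05,.004),(.07,-.05,.004),(.07,.05,.004),(.025,.05,.004)]
for q in (H,B): cv2.polylines(im,[np.int32(np.round(outline((.486,-.066),-15,q)))],True,(0,255,0),1)
cv2.imwrite("pics/w1o.png",im)
```

```text
scraper_mid 0.71 [ 0.522 -0.064  0.006]
scraper_tip 0.78 [ 0.52  -0.07   0.001]
0.62 23853
((525.70361328125, 288.33917236328125), (235.899658203125, 242.75575256347656), 10.995283126831055)
0.57 6016
((480.2711181640625, -64.21754455566406), (100.76487731933594, 149.66510009765625), 77.45252990722656)
```

View pics/w1o.png

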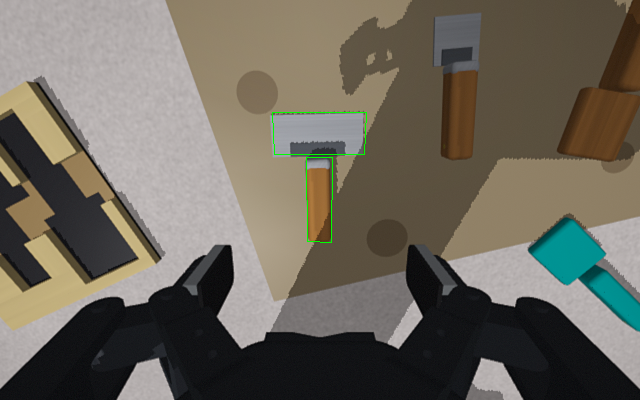

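The overlay of the estimated pose matches the scraper (blade at 272–366,112–156, handle at 307–332,157–242), and the turquoise paddle at (585,265) is ruled out. I'll descend and grip.

move_arm(increments=[[[0, 0, 0, -0.035, 0], [0, 0, 0, -0.035, 0], [0, 0, 0, -0.035, 0], [0, 0, 0, -0.033, 0], [0, 0, 0, -0.025, 0]]])

```text
clock: 3.02
tcp_pos: [0.4853, -0.0667, 0.1947]
orientation: [180.0, 0.1, -15.1]
wrist_force: [0.5, -0.1, -0.2]
grip_width: 0.0855
grip_force: 0.0
```

move_arm(increments=[[[0, 0, 0, -0.015, 0], [0, 0, 0, -0.005, 0], [0, 0, 0, 0, 0], [0.3, 0, 0, 0, 0], [0.6, 0, 0, 0, 0]]])

```text
clock: 3.43
tcp_pos: [0.4861, -0.0662, 0.1778]
orientation: [180.0, -0.1, -15.1]
wrist_force: [-0.3, -0.5, 0.1]
grip_width: 0.0638
grip_force: 0.0
```

move_arm(increments=[[[1, 0, 0, 0, 0], [1, 0, 0, 0, 0], [1, 0, 0, 0, 0], [1, 0, 0, 0, 0], [1, 0, 0, 0, 0]]])

```text
clock: 3.85
tcp_pos: [0.486, -0.0658, 0.1777]
orientation: [180.0, -0.1, -15.0]
wrist_force: [-0.9, 0.6, 10.0]
grip_width: 0.0248
grip_force: 59.2
```

move_arm(increments=[[[1, 0, 0, 0.02, 0], [1, 0, 0, 0.035, 0], [1, 0, 0, 0.035, 0], [1, 0.003, 0.027, 0.035, 0.034], [1, 0.003, 0.03, 0.03, 0.034]]])

```text
clock: 4.27
tcp_pos: [0.4913, -0.0113, 0.3313]
orientation: [180.0, -0.1, -11.2]
wrist_force: [0.3, 0.1, -1.5]
grip_width: 0.0246
grip_force: 59.4
```

move_arm(increments=[[[1, 0.003, 0.032, 0.005, 0.036], [1, 0.003, 0.032, 0, 0.036], [1, 0.003, 0.032, 0, 0.036], [1, 0.003, 0.032, 0, 0.036], [1, 0.003, 0.032, 0, 0.036]]])

```text
clock: 4.68
tcp_pos: [0.5062, 0.1506, 0.3344]
orientation: [180.0, -0.0, -0.7]
wrist_force: [1.6, -0.1, -0.9]
grip_width: 0.025
grip_force: 59.4
```

move_arm(increments=[[[1, 0.003, 0.033, 0, 0.036], [1, 0.003, 0.033, 0, 0.036], [1, 0.003, 0.033, 0, 0.036], [1, 0.004, 0.033, 0, 0.04], [1, 0.003, 0.033, 0, 0.04]]])

```text
clock: 5.1
tcp_pos: [0.5223, 0.3156, 0.3342]
orientation: [180.0, 0.0, 10.1]
wrist_force: [1.3, 0.2, -1.0]
grip_width: 0.025
grip_force: 59.4
```

move_arm(increments=[[[1, 0, 0, 0, 0], [1, 0, 0, 0, 0], [1, 0, 0, 0, 0]]])

```text
clock: 5.35
tcp_pos: [0.5222, 0.3137, 0.3339]
orientation: [180.0, 0.0, 9.9]
wrist_force: [-0.0, -0.6, -0.5]
grip_width: 0.0249
grip_force: 59.5
```

```bash
cat >> h.py <<'E'
def outline(cal,mid,yaw,pts):
    R=Rotation.from_euler("z",yaw,degrees=True).as_matrix(); return np.array([proj(cal,R@np.array(p)+[mid[0],mid[1],0]) for p in pts])
def poly(im,cal,mid,yaw,pts,col): cv2.polylines(im,[np.int32(np.round(outline(cal,mid,yaw,pts)))],True,col,1)
TR=[(-.119,-.111,.014),(.109,-.111,.014),(.109,.111,.014),(-.119,.111,.014)]
SP=[(-.08,.014,.014),(.015,.014,.014),(.015,-.023,.014),(.08,-.023,.014),(.08,.097,.014),(.015,.097,.014),(.015,.06,.014),(-.08,.06,.014)]
PP=[(.095,-.08,.014),(-.015,-.08,.014),(-.015,-.097,.014),(-.105,-.097,.014),(-.105,-.017,.014),(-.015,-.017,.014),(-.015,-.034,.014),(.095,-.034,.014)]
E
python3 - <<'E'
from h import *
cal=cal_of("wrist"); im=optics.get_image("wrist"); cv2.imwrite("pics/w2.png",im)
for q in (TR,SP,PP): poly(im,cal,(.530,.281),10.5,q,(0,255,0))
cv2.imwrite("pics/w2o.png",im)
im=optics.get_image("top"); cv2.imwrite("pics/top2.png",im)
E
```

```text
(no output)
```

View pics/w2o.png

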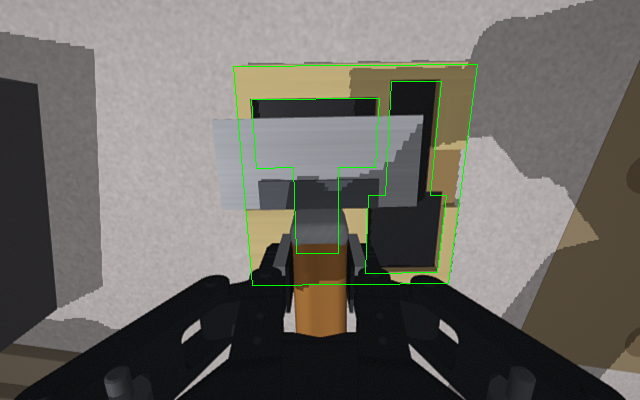

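```bash
cat >> h.py <<'E'
from scipy.optimize import minimize
def fit(im,cal,x0,polys,rng=(.008,.008,4)):
    g=cv2.GaussianBlur(im,(0,0),1.5).astype(np.float32)
    mag=np.minimum(np.sqrt(sum(cv2.Sobel(g[...,k],cv2.CV_32F,1,0)**2+cv2.Sobel(g[...,k],cv2.CV_32F,0,1)**2 for k in range(3))),120)
    segs=[]
    for q in polys:
        q=np.array(q)
        for a,b in zip(q,np.roll(q,-1,0)): segs+= [a+(b-a)*t for t in np.linspace(0,1,max(2,int(np.linalg.norm(b-a)/.002)))]
    def sc(s):
        uv=outline(cal,s[:2],s[2],segs).astype(np.float32)
        return -cv2.remap(mag,uv[:,0].reshape(-1,1),uv[:,1].reshape(-1,1),cv2.INTER_LINEAR).mean()
    best=min(((sc((x0[0]+a,x0[1]+b,x0[2]+c)),(x0[0]+a,x0[1]+b,x0[2]+c)) for a in np.linspace(-rng[0],rng[0],9) for b in np.linspace(-rng[1],rng[1],9) for c in np.linspace(-rng[2],rng[2],9)))
    r=minimize(lambda s:sc((s[0]/1e3,s[1]/1e3,s[2])),[best[1][0]*1e3,best[1][1]*1e3,best[1][2]],method="Nelder-Mead"); return r.x.round(2),round(-r.fun,1),round(-sc(x0),1)
E
python3 - <<'E'
from h import *
t=(.530,.281,10.5); ct=cal_of("top"); cw=cal_of("wrist")
print("top",fit(cv2.imread("pics/top1.png"),ct,t,[TR,SP,PP]))
w=cv2.imread("pics/w2.png"); print("wrist",fit(w,cw,t,[TR,SP,PP]))
z=.334-.178+.004
B=[(.025,-.05,z),(.07,-.05,z),(.07,.05,z),(.025,.05,z)]
print("held",fit(w,cw,(.5222,.3137,9.9),[B]))
E
```

```text
top (array([527.42, 282.51,  10.58]), np.float64(111.0), np.float32(108.8))
wrist (array([532.83, 282.43,  10.69]), np.float64(70.5), np.float32(64.1))
held (array([520.16, 312.5 ,  10.64]), np.float64(92.1), np.float32(51.6))
```

move_arm(increments=[[[1, 0.0025, 0.003, -0.03, 0], [1, 0.0025, 0.003, -0.035, 0], [1, 0, 0, -0.035, 0], [1, 0, 0, -0.02, 0], [1, 0, 0, -0.008, 0]]])

```text
clock: 5.87
tcp_pos: [0.5273, 0.3186, 0.2031]
orientation: [179.9, 0.3, 9.8]
wrist_force: [-0.0, 0.1, -1.5]
grip_width: 0.0253
grip_force: 59.5
```

move_arm(increments=[[[1, 0, 0, 0, 0], [1, 0, 0, 0, 0]]])

```text
clock: 6.03
tcp_pos: [0.5281, 0.3195, 0.2069]
orientation: [-180.0, -0.0, 9.9]
wrist_force: [-0.0, -0.5, -0.8]
grip_width: 0.0245
grip_force: 59.5
```

Run:
```python
from h import *
s=bot.state(); cw=cal_of("wrist"); im=optics.get_image("wrist"); cv2.imwrite("pics/w3.png",im); p=s["tcp_pos"]; print(p,s["orientation"])
z=p[2]-.1778+.004
B=[(.025,-.05,z),(.07,-.05,z),(.07,.05,z),(.025,.05,z)]
print("tray",fit(im,cw,(.531,.2825,10.6),[TR,SP,PP])); print("held",fit(im,cw,(p[0]-.001,p[1],10.4),[B]))
poly(im,cw,(.531,.2825),10.6,SP,(0,255,0)); poly(im,cw,(p[0],p[1]),10.4,B,(0,0,255)); cv2.imwrite("pics/w3o.png",im)
```

```text
[0.52807633 0.31951998 0.20690678] [-1.79995486e+02 -4.04612701e-02  9.87960770e+00]
tray (array([531.59, 282.15,  10.81]), np.float64(59.2), np.float32(56.4))
held (array([525.73, 318.6 ,  11.08]), np.float64(110.4), np.float32(96.9))
```

View pics/w3o.png

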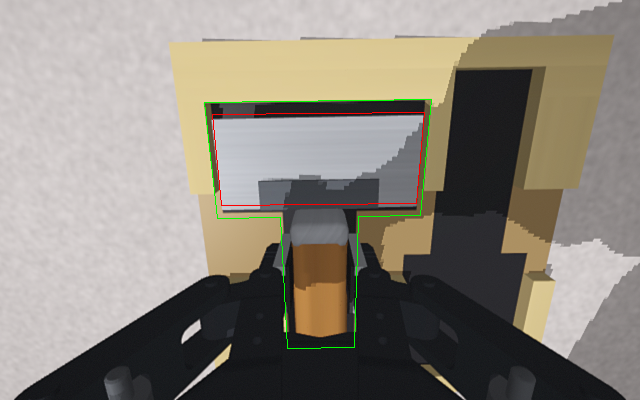

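The blade (215–425,115–208) sits inside the T cut-out with about 1 mm offset. I'll lower it and release.

move_arm(increments=[[[1, -0.001, 0, -0.01, 0], [1, 0, 0, -0.009, 0], [1, 0, 0, -0.0055, 0], [1, 0, 0, 0, 0], [1, 0, 0, 0, 0]]])

```text
clock: 6.5
tcp_pos: [0.5266, 0.32, 0.1813]
orientation: [180.0, 0.0, 9.9]
wrist_force: [-0.1, -0.2, -0.5]
grip_width: 0.025
grip_force: 60.1
```

move_arm(increments=[[[0.5, 0, 0, 0, 0], [0, 0, 0, 0, 0], [0, 0, 0, 0, 0], [0, 0, 0, 0, 0], [0, 0, 0, 0, 0]]])

```text
clock: 6.92
tcp_pos: [0.5266, 0.3199, 0.1815]
orientation: [180.0, -0.0, 9.9]
wrist_force: [0.1, 0.2, -0.4]
grip_width: 0.0833
grip_force: 0.0
```

move_arm(increments=[[[0, 0, 0, 0.01, 0], [0, 0, 0, 0.03, 0], [0, 0, 0, 0.035, 0], [0, 0, 0, 0.035, 0], [0, 0, 0, 0.035, 0]]])

```text
clock: 7.33
tcp_pos: [0.5263, 0.3198, 0.3289]
orientation: [180.0, -0.0, 9.9]
wrist_force: [1.2, -0.1, -0.7]
grip_width: 0.0854
grip_force: 0.0
```

move_arm(increments=[[[0, 0, 0, 0.025, 0], [0, 0, 0, 0, 0], [0, 0, 0, 0, 0]]])

```text
clock: 7.58
tcp_pos: [0.5264, 0.3198, 0.3536]
orientation: [-180.0, -0.2, 9.9]
wrist_force: [-0.3, -0.7, -0.0]
grip_width: 0.0849
grip_force: 0.0
```

Run:
```python
from h import *
cw=cal_of("wrist"); im=optics.get_image("wrist"); cv2.imwrite("pics/w4.png",im)
B=[(.025,-.05,.008),(.07,-.05,.008),(.07,.05,.008),(.025,.05,.008)]; H=[(-.07,-.013,.032),(.025,-.013,.032),(.025,.013,.032),(-.07,.013,.032)]
print("tray",fit(im,cw,(.531,.2825,10.6),[TR,SP,PP])); print("scr",fit(im,cw,(.5247,.3185,10.6),[B,H]))
```

```text
tray (array([531.04, 281.96,  10.92]), np.float64(99.3), np.float32(98.7))
scr (array([523.04, 318.85,  11.14]), np.float64(117.4), np.float32(115.2))
```

View pics/w4.png

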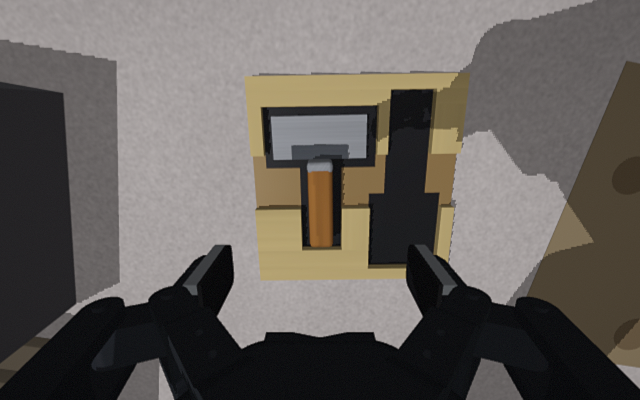

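The scraper lies flat inside its T cut-out (blade 270–370,112–160), released. Next is the paddle.

move_arm(increments=[[[0, -0.0005, -0.0356, 0, -0.0305], [0, -0.0005, -0.0356, 0, -0.0305], [0, -0.0005, -0.0356, 0, -0.0305], [0, -0.0005, -0.0356, 0, -0.0305], [0, -0.0005, -0.0356, 0, -0.0305]]])

```text
clock: 8.05
tcp_pos: [0.5236, 0.1404, 0.3502]
orientation: [180.0, 0.2, 1.1]
wrist_force: [1.0, 0.3, 0.0]
grip_width: 0.0854
grip_force: 0.0
```

move_arm(increments=[[[0, -0.0005, -0.0356, 0, -0.0305], [0, -0.0005, -0.0356, 0, -0.0305], [0, -0.0005, -0.0356, 0, -0.0305], [0, -0.0005, -0.0356, 0, -0.0305], [0, -0.0005, -0.0356, 0, -0.0305]]])

```text
clock: 8.47
tcp_pos: [0.5211, -0.0377, 0.3503]
orientation: [-180.0, 0.1, -7.6]
wrist_force: [1.8, 0.8, 0.2]
grip_width: 0.0852
grip_force: 0.0
```

move_arm(increments=[[[0, -0.0005, -0.0356, 0, -0.0305], [0, -0.0005, -0.0356, 0, -0.0305], [0, -0.0005, -0.0356, 0, -0.0305], [0, -0.0005, -0.0356, 0, -0.0305], [0, -0.0005, -0.0356, 0, -0.0305]]])

```text
clock: 8.88
tcp_pos: [0.5186, -0.2158, 0.3501]
orientation: [-180.0, 0.2, -16.4]
wrist_force: [1.0, 1.1, 0.6]
grip_width: 0.0853
grip_force: 0.0
```

move_arm(increments=[[[0, -0.0005, -0.0356, 0, -0.0305], [0, -0.0005, -0.0356, 0, -0.0305], [0, -0.0005, -0.0356, 0, -0.0305], [0, -0.0005, -0.0356, 0, -0.0305], [0, -0.0005, -0.0356, 0, -0.0305]]])

```text
clock: 9.3
tcp_pos: [0.5161, -0.3938, 0.3498]
orientation: [-180.0, 0.2, -25.1]
wrist_force: [-0.6, -0.1, 1.0]
grip_width: 0.0855
grip_force: 0.0
```

move_arm(increments=[[[0, 0, 0, 0, 0], [0, 0, 0, 0, 0], [0, 0, 0, 0, 0]]])

```text
clock: 9.55
tcp_pos: [0.5164, -0.3917, 0.3501]
orientation: [-179.9, 0.2, -25.0]
wrist_force: [-0.4, 1.0, 0.6]
grip_width: 0.0855
grip_force: 0.0
```

Run:
```python
from h import *
cw=cal_of("wrist"); im=optics.get_image("wrist"); cv2.imwrite("pics/w5.png",im)
B=[(.025,-.03,.014),(.095,-.03,.014),(.095,.03,.014),(.025,.03,.014)]; H=[(-.085,-.013,.028),(.025,-.013,.028),(.025,.013,.028),(-.085,.013,.028)]
f=fit(im,cw,(.515,-.392,155),[B,H],(.012,.012,4)); print(f)
x=f[0]
for q in (B,H): poly(im,cw,(x[0]/1e3,x[1]/1e3),x[2],q,(0,255,0))
cv2.imwrite("pics/w5o.png",im)
```

```text
(array([ 518.59, -392.84,  156.1 ]), np.float64(90.0), np.float32(65.6))
```

View pics/w5o.png

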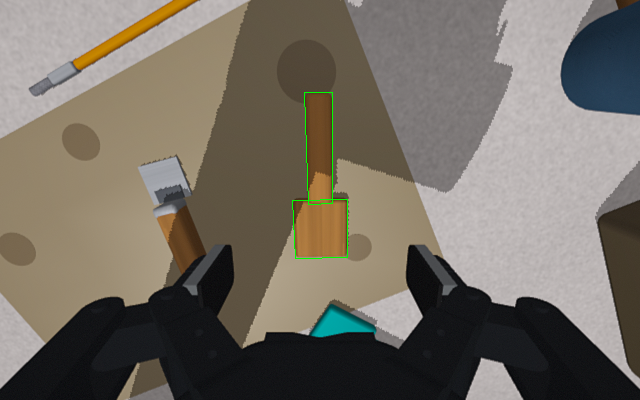

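The wooden paddle is at (293–347,93–258) and the fit agrees with it. The turquoise one (345,320) and the narrow scraper (172,210) are clear of the fingers. I'll descend, grip and lift.

move_arm(increments=[[[0, 0.002, -0.001, -0.035, 0.017], [0, 0, 0, -0.035, 0], [0, 0, 0, -0.035, 0], [0, 0, 0, -0.032, 0], [0, 0, 0, -0.02, 0]]])

```text
clock: 10.02
tcp_pos: [0.5184, -0.3911, 0.1914]
orientation: [-179.9, 0.2, -23.9]
wrist_force: [0.5, -0.1, 0.4]
grip_width: 0.0854
grip_force: 0.0
```

move_arm(increments=[[[0, 0, 0, -0.01, 0], [0, 0, 0, -0.005, 0], [0, 0, 0, 0, 0], [0.3, 0, 0, 0, 0], [0.6, 0, 0, 0, 0]]])

```text
clock: 10.43
tcp_pos: [0.5189, -0.3931, 0.1811]
orientation: [180.0, -0.1, -24.0]
wrist_force: [0.2, 0.2, 0.3]
grip_width: 0.0637
grip_force: 0.0
```

move_arm(increments=[[[1, 0, 0, 0, 0], [1, 0, 0, 0, 0], [1, 0, 0, 0, 0], [1, 0, 0, 0, 0], [1, 0, 0, 0, 0]]])

```text
clock: 10.85
tcp_pos: [0.5187, -0.3933, 0.1804]
orientation: [180.0, -0.1, -24.1]
wrist_force: [-0.5, 1.1, 6.3]
grip_width: 0.0247
grip_force: 61.0
```

move_arm(increments=[[[1, 0, 0, 0.02, 0], [1, 0, 0, 0.035, 0], [1, 0, 0, 0.035, 0], [1, 0, 0, 0.035, 0], [1, 0, 0, 0.03, 0]]])

```text
clock: 11.27
tcp_pos: [0.5184, -0.3929, 0.3369]
orientation: [180.0, -0.0, -24.0]
wrist_force: [0.8, 0.2, -1.0]
grip_width: 0.0247
grip_force: 59.8
```

move_arm(increments=[[[1, 0.0013, 0.034, 0, 0.0337], [1, 0.0013, 0.0345, 0, 0.0337], [1, 0.0013, 0.0345, 0, 0.0337], [1, 0.0013, 0.0345, 0, 0.0337], [1, 0.0013, 0.0345, 0, 0.0337]]])

```text
clock: 11.68
tcp_pos: [0.5247, -0.2196, 0.3346]
orientation: [180.0, 0.0, -14.3]
wrist_force: [-0.0, 0.9, -2.3]
grip_width: 0.0249
grip_force: 59.8
```

move_arm(increments=[[[1, 0.0013, 0.0345, 0, 0.0337], [1, 0.0013, 0.0345, 0, 0.0337], [1, 0.0013, 0.0345, 0, 0.0337], [1, 0.0013, 0.0345, 0, 0.0337], [1, 0.0013, 0.0345, 0, 0.0337]]])

```text
clock: 12.1
tcp_pos: [0.5313, -0.0469, 0.3346]
orientation: [180.0, -0.0, -4.7]
wrist_force: [1.0, 0.7, -0.5]
grip_width: 0.0248
grip_force: 59.8
```

move_arm(increments=[[[1, 0.0013, 0.0345, 0, 0.0337], [1, 0.0013, 0.0345, 0, 0.0337], [1, 0.0013, 0.0345, 0, 0.0337], [1, 0.0013, 0.0345, 0, 0.0337], [1, 0.0013, 0.0345, 0, 0.0337]]])

```text
clock: 12.52
tcp_pos: [0.5378, 0.1256, 0.3346]
orientation: [180.0, 0.0, 5.0]
wrist_force: [0.6, 0.1, -1.9]
grip_width: 0.0247
grip_force: 59.8
```

move_arm(increments=[[[1, 0.0013, 0.0345, 0, 0.0337], [1, 0.0015, 0.0345, 0, 0.0337], [1, 0.0015, 0.0345, 0, 0.0337], [1, 0, 0, 0, 0], [1, 0, 0, 0, 0]]])

```text
clock: 12.93
tcp_pos: [0.542, 0.229, 0.3343]
orientation: [180.0, 0.0, 10.9]
wrist_force: [-0.1, -1.2, -1.8]
grip_width: 0.0252
grip_force: 59.8
```

```bash
cat > held.py <<'E'
from h import *
import sys
s=bot.state(); p=s["tcp_pos"]; yaw=s["orientation"][2]+180; cw=cal_of("wrist"); im=optics.get_image("wrist"); print(p,yaw-180)
b=p[2]-.1806
B=[(.025,-.03,b+.014),(.095,-.03,b+.014),(.095,.03,b+.014),(.025,.03,b+.014)]; H=[(-.085,-.013,b+.028),(-.02,-.013,b+.028),(-.02,.013,b+.028),(-.085,.013,b+.028)]
t=fit(im,cw,(.531,.282,10.8),[TR,SP,PP],(.004,.004,2)); h=fit(im,cw,(p[0],p[1],yaw),[H]); print(t,h)
for q in (SP,PP): poly(im,cw,t[0][:2]/1e3,t[0][2],q,(0,255,0))
poly(im,cw,h[0][:2]/1e3,h[0][2],H,(0,0,255)); poly(im,cw,p[:2],yaw,B,(255,0,0)); poly(im,cw,p[:2],yaw,H,(255,0,0)); cv2.imwrite(sys.argv[1],im)
E
python3 held.py pics/w6o.png
```

```text
[0.54198304 0.22895094 0.33429731] 10.869591540314502
(array([532.78, 281.91,  11.06]), np.float64(82.4), np.float32(81.4)) (array([544.46, 228.68, 191.38]), np.float64(92.7), np.float32(75.5))
```

View pics/w6o.png

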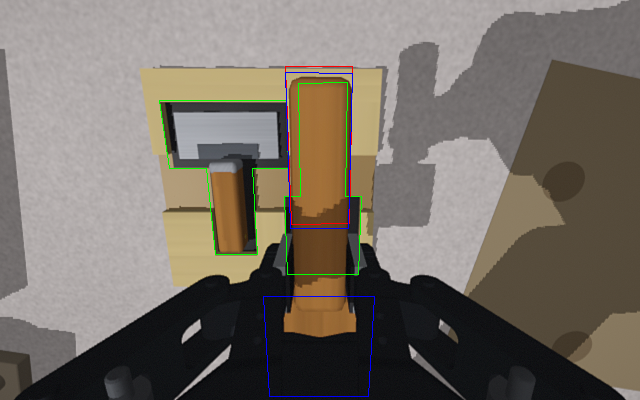

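move_arm(increments=[[[1, 0, -0.0025, -0.03, 0], [1, 0, 0, -0.035, 0], [1, 0, 0, -0.035, 0], [1, 0, 0, -0.017, 0], [1, 0, 0, -0.006, 0]]])

```text
clock: 13.4
tcp_pos: [0.542, 0.2234, 0.2087]
orientation: [180.0, 0.3, 10.6]
wrist_force: [-0.7, 0.6, -1.5]
grip_width: 0.0241
grip_force: 59.8
```

move_arm(increments=[[[1, 0, 0, 0, 0], [1, 0, 0, 0, 0]]])

```text
clock: 13.57
tcp_pos: [0.5429, 0.2243, 0.2124]
orientation: [180.0, -0.0, 10.6]
wrist_force: [-0.2, -0.2, -0.9]
grip_width: 0.0247
grip_force: 59.8
```

```bash
python3 held.py pics/w7o.png
```

```text
[0.54285707 0.22431389 0.21236783] 10.644872337734967
(array([531.5 , 282.95,  10.62]), np.float64(63.0), np.float32(57.8)) (array([541.03, 222.53, 190.83]), np.float64(101.9), np.float32(75.7))
```

View pics/w7o.png

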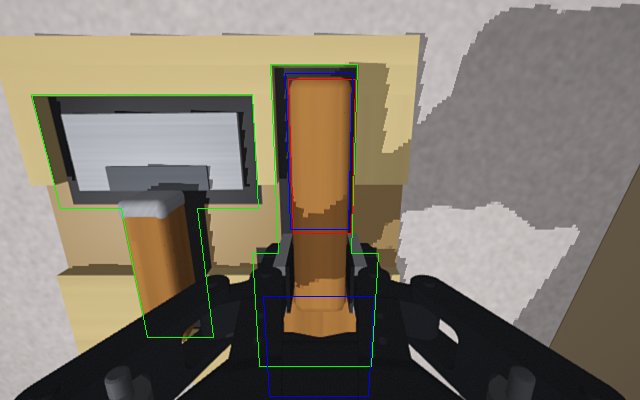

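The handle (289–351) is slightly right of centre in its cut-out (273–357). I'll shift +3 mm in y, lower it, release and retreat.

move_arm(increments=[[[1, 0.001, 0.003, -0.005, 0], [1, 0, 0, -0.01, 0], [1, 0, 0, -0.0085, 0], [1, 0, 0, -0.0045, 0], [1, 0, 0, 0, 0]]])

```text
clock: 14.03
tcp_pos: [0.5433, 0.228, 0.1841]
orientation: [180.0, 0.0, 10.7]
wrist_force: [-4.7, -0.4, 12.7]
grip_width: 0.025
grip_force: 62.4
```

move_arm(increments=[[[1, 0, 0, 0, 0], [0.5, 0, 0, 0, 0], [0, 0, 0, 0, 0], [0, 0, 0, 0, 0], [0, 0, 0, 0, 0]]])

```text
clock: 14.45
tcp_pos: [0.5434, 0.228, 0.1832]
orientation: [180.0, 0.0, 10.7]
wrist_force: [-0.7, 0.2, -0.1]
grip_width: 0.0718
grip_force: 0.0
```

move_arm(increments=[[[0, 0, 0, 0, 0], [0, 0, 0, 0.01, 0], [0, 0, 0, 0.03, 0], [0, 0, 0, 0.035, 0], [0, 0, 0, 0.035, 0]]])

```text
clock: 14.87
tcp_pos: [0.5432, 0.2279, 0.2951]
orientation: [180.0, 0.1, 10.7]
wrist_force: [-0.1, 0.3, 0.7]
grip_width: 0.0855
grip_force: 0.0
```

move_arm(increments=[[[0, 0, 0, 0.035, 0], [0, 0, 0, 0.03, 0], [0, 0, 0, 0, 0], [0, 0, 0, 0, 0]]])

```text
clock: 15.2
tcp_pos: [0.5432, 0.2279, 0.3608]
orientation: [-180.0, -0.2, 10.7]
wrist_force: [0.3, -0.8, -0.1]
grip_width: 0.0856
grip_force: 0.0
```

Run:
```python
from h import *
cw=cal_of("wrist"); im=optics.get_image("wrist"); cv2.imwrite("pics/w8.png",im)
b=.004
B=[(.025,-.03,b+.014),(.095,-.03,b+.014),(.095,.03,b+.014),(.025,.03,b+.014)]; H=[(-.085,-.013,b+.028),(.025,-.013,b+.028),(.025,.013,b+.028),(-.085,.013,b+.028)]
print("tray",fit(im,cw,(.531,.2825,10.6),[TR,SP,PP],(.004,.004,2))); print("pad",fit(im,cw,(.542,.227,190.6),[B,H]))
```

```text
tray (array([530.91, 281.67,  10.75]), np.float64(104.9), np.float32(103.4))
pad (array([542.36, 228.24, 190.74]), np.float64(109.8), np.float32(106.9))
```

View pics/w8.png

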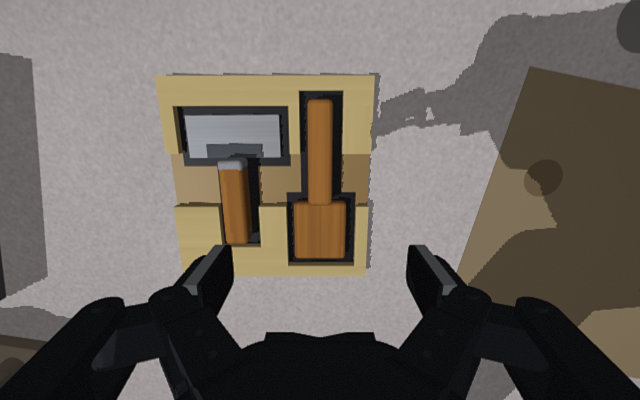

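Both tools lie inside their cut-outs with dark margin all round: scraper blade at (185–282,113–160), paddle at (295–348,98–260). The gripper is clear, so I'll hand in.

```bash
python3 -c "
from plant import bot
print(bot.finish_job())"
```

```text
the job is handed in; nothing more can be done
None
```

The wide scraper and then the paddle were laid in their own cut-outs and let go, the narrow scraper and turquoise paddle were left alone, and the job is handed in at about 15 s of the allowed 56 s.

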